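Close up the fan housing: seat the connector, lock the cover, hold it down

ROBOT

A 6-joint arm with a two-finger parallel gripper is mounted at the origin on the work surface. World frame = base frame: x ahead of the robot, y to its left, z up, the work surface at z = 0. Lengths are in m, angles in rad, forces in N, time in s.
With the tool pointing down it reaches from about 0.425 to 0.95 m from the base axis. Payload 3.5 kg.
Tool frame: the origin (TCP) lies at the very end of the fingers, on their centre line; the grasp point (between the pads) lies 19 mm behind it; z points along the fingers, y is the line along which they close (so a half turn about z gives the same grasp; the last joint's range is limited). The gripper opens to 85 mm and grips with 20 to 120 N. Pads are 22 mm wide; open, the fingers measure 114 mm over their backs; the gripper's body (76 mm by 85 mm) begins 54 mm behind the grasp point. The pads swing forward as they close: fully open they stand 13 mm farther back than shut.
Start: joints at [1.177, 0.286, 1.577, -0, 1.279, -0.15], TCP at [0.163, 0.655, 0.231] pointing down, gripper open.
Joint ranges: [-2.77, 2.77], [-0.9, 2.22], [0.21, 2.48], [-1.53, 4.67], [0.24, 2.81], [-2.84, 2.84]. Speed limits (rad/s): [2.79, 2.79, 3.14, 3.14, 3.14, 3.14].

INTERFACE

Orientations are given as a unit quaternion [x, y, z, w].
In Python, from rig import arm gives the robot as it stands. Calls block until the motion is done:
- arm.move_pose(position, orientation): joint-space move of the TCP to a pose.
- arm.move_linear(position, attitude=None, v=0.15, max_force=None): straight line of the TCP; attitude=None keeps the orientation; v is the mean speed in m/s. With max_force (N) it stops when the force on the tool has changed by that much, and returns True; else False.
- arm.goto_joints(angles): joint-space move.
- arm.move_gripper(opening, grip_force=None): opening from 0.0 (shut) to 1.0 (fully open); grip_force is the grip in N (None keeps the last); returns when the fingers have stopped.
- arm.sleep(seconds).
- arm.ik(position, orientation): joint angles nearest the present ones, or None.
- arm.observe(): the state.
- arm.camera(name): name is "scene" or "side" or "wrist"; returns the picture (420x560x3 uint8, red, green, blue); there is no depth.
- arm.camera_params(name): a dict with "intrinsics" (3x3 intrinsics, pixels), "k1" (the pictures are not rectified: a ray, as slopes to the right and down, at radius r is drawn at 1 + k1 r^2 times it, then the intrinsics apply), "cam_to_world" (4x4, takes a point from camera to world coordinates); the wrist camera has in their place "tool_from_camera" (4x4, takes a point from camera to tool coordinates, whose origin is the TCP and whose axes are the flange's). Camera axes: x right, y up, looking along -z (the intrinsics and any distortion apply to the point x, -y, -z); pixel columns grow to the right and rows downward; lengths in m; the calibration is good to about 2 mm. A picture is of the moment at which its call begins: read the wrist's pose just before it. camera_params takes no time and is no camera call.
A pose or a line that the arm cannot do raises arm.Unreachable and nothing moves.
- arm.finish_job(): hands the job in; it is judged then, once.
The state is a dict: "t": time; "joint_positions": joint angles; "qd": joint speeds; "joint_efforts": joint torques, N m; "eef_pos": TCP position; "orientation": TCP orientation; "force": force on the tool from outside, world axes, zero at the start; "ft_torque": the same for the moment, N m; "finger_gap": opening from 0.0 (shut) to 1.0 (fully open); "grip_force": force on a finger pad.
Only numpy, scipy, OpenCV 4.12 (cv2) and the standard library are available. Lean on these libraries where they do the work, as an engineer would, in place of code of your own. Each camera call takes 0.05 s, during which the arm holds its last target. There are 200 camera calls.

TASK

Finish closing this fan housing: first set the loose white connector block into the rectangular recess in the housing and press it home until its flange lies flush on the housing. Then turn the cover's quarter-turn fastener clockwise until the slot along its wing lines up with the two marks on the cover, let go of the fastener, and press the flat of the cover down so that it is squeezed fully against the housing. Finish while still pressing the cover down, not on the fastener; leave the spare fan, the screwdriver and the jar alone.

Things in the scene. Friction and masses are not known exactly. Their poses are not given: they have to be found in the camera images.
- block: Loose white plastic connector block, 60 g, standing upright. From the bottom up: body 44 x 26 x 14 mm high (x, y, z), flange 56 x 38 x 4 mm, grip head 36 (x) x 16 (y) x 18 mm; 36 mm high in all. Origin at the centre of the body's underside, z up, x along its long side. Same after a half turn. Pick it by the head, fingers closing along its y.
- housing: Grey fan housing, a box 170 (x) x 300 (y) x 50 mm high, fixed to the bench. Origin at the centre of its underside, z up. The recess is in its top towards the +y end, the aluminium cover lies over the rest of the top.
- recess (a point): Centre of the mouth of the dark-floored recess in the housing's top face, 50 mm above the bench, at (0, 100) mm in the housing's frame; axes as the housing's. 29 (x) x 47 (y) x 18 mm deep, edges chamfered 2 mm: the block's long side goes along the housing's y, 1.5 mm play all round. Seated, the flange rests on the top face and the block's origin is 14 mm below this point.
- cover (a joint): Cover pressed down, m: 0 = up on its springy gasket, 0.006 = fully against the housing (end stop). Moves straight down only; 6 N to start, 12 N at the stop; springs up when let go. Aluminium plate 146 (x) x 170 (y) x 4 mm centred at (0, -55) mm in the housing's frame; its top is 60 mm above the bench when up.
- press_point (a point): A clear spot on the top face of the cover (moves with it), on the flat between the louvres, 85 mm from the fastener's axis towards the recess. Axes as the housing's.
- fastener (a joint): Turn of the fastener on the cover, rad, clockwise seen from above. 0 = wing along the housing's x, across the marks; 1.571 = wing and slot in line with the two marks, along the housing's y. It turns from 0 to 2.0 (end stops, no click at the mark) with light friction (0.06 N m) and stays where it is left.
- fastener_grip (a point): On the fastener's axis, 9 mm below the top of its wing, 14 mm above the cover's top face; at (0, -100) mm in the housing's frame. The wing is a black upright bar 36 long, 12 thick, 20 mm high on a flat disc 34 mm across, 3 mm high, a bright slot line along its top. This point's x runs along the wing, z up. Grip across the 12 mm.
- fan: Spare black axial fan, 120 x 120 x 38 mm, lying on the bench; origin at the centre of its underside. Leave alone.
- driver: Screwdriver lying on the bench, about 200 mm long; origin under its middle. Leave alone.
- jar: Jar, 60 mm across, 70 mm high; origin at the centre of its underside. Leave alone.

How it is judged:
On the way, in this order (a step that is already met when the one before it is completed fails the run):
1. the connector block is seated flush in the recess and let go (z of block in the frame of recess between -0.017 and -0.0122 m and horizontal distance between block and recess below 0.004 m and angle between block's own z axis and vertical below 0.06 rad and contact force between the fingers and block below 0.3 N), for 0.2 s.
2. the fastener's slot lines up with the marks and the fastener is let go (value of joint fastener between 1.42 and 1.72 rad and contact force between the fingers and fastener below 0.3 N), for 0.2 s.
At the end, for the whole second after the job is handed in: The block sits in the recess with its flange flush (within 1.8 mm in height, 4 mm sideways, tilt under 0.06 rad); the fastener is within 0.15 rad of the marks and not touched; the cover is pressed down at least 5 of its 6 mm by the fingers resting on it with more than 6 N, through the last second (z of block in the frame of recess between -0.017 and -0.0122 m and horizontal distance between block and recess below 0.004 m and angle between block's own z axis and vertical below 0.06 rad and value of joint fastener between 1.42 and 1.72 rad and value of joint cover above 0.005 m and contact force between the fingers and cover above 6 N and contact force between the fingers and fastener below 0.5 N and contact force between block and cover below 0.3 N and contact force between the arm and block below 0.3 N); the arm keeps its last pose, push and grip.
It fails at once if the fan is disturbed (moved more than 30 mm) (distance of fan from where it was at the start of the episode above 0.03 m).
It fails at once if the driver is disturbed (moved more than 30 mm) (distance of driver from where it was at the start of the episode above 0.03 m).
It fails at once if the jar is disturbed (moved more than 30 mm) (distance of jar from where it was at the start of the episode above 0.03 m).
It also fails if it takes over 64 s, if anything falls off the work surface, if the arm or the gripper's body presses on something with over 40 N, if the wrist force passes 120 N, or if a joint passes its speed limit or range.

## Working session

There is one attempt and no reset: what is moved stays moved. The work goes in short steps, each a Python script; the robot and the scene stay as the last script left them, time stands still between calls to the robot, and variables do not carry over. Pictures are saved under pics/ and viewed, at most 10 in all, crops included, and the job is handed in when it is done.

```bash
mkdir -p pics; ls; python3 - <<'E'
from rig import arm
import cv2
for n in("scene","side"):
    cv2.imwrite(f"pics/{n}0.png",cv2.resize(arm.camera(n)[:,:,::-1],(800,600),interpolation=cv2.INTER_CUBIC))
    print(arm.camera_params(n))
print(arm.camera_params("wrist"));print(arm.observe())
E
```

```text
pics
{'intrinsics': array([[429.66551961,   0.        , 285.85030836],
       [  0.        , 429.66551961, 199.666512  ],
       [  0.        ,   0.        ,   1.        ]]), 'k1': -0.021092298573803268, 'cam_to_world': array([[-0.34137075, -0.71372186,  0.61161026,  1.36489331],
       [ 0.93992684, -0.25791107,  0.22365021,  0.19619379],
       [-0.00188299,  0.65121654,  0.75888963,  1.00175883],
       [ 0.        ,  0.        ,  0.        ,  1.        ]])}
{'intrinsics': array([[522.79920114,   0.        , 279.58017067],
       [  0.        , 522.79920114, 215.52143787],
       [  0.        ,   0.        ,   1.        ]]), 'k1': -0.16016333886970266, 'cam_to_world': array([[-0.99813118,  0.05187046, -0.03230484,  0.56327482],
       [-0.05727548, -0.60985225,  0.79044275,  1.09949067],
       [ 0.02129945,  0.79081583,  0.61168346,  0.99189762],
       [ 0.        ,  0.        ,  0.        ,  1.        ]])}
{'intrinsics': array([[318.18126335,   0.        , 277.59440933],
       [  0.        , 318.18126335, 213.54042299],
       [  0.        ,   0.        ,   1.        ]]), 'k1'
[... 388 characters left out ...]
't': 0.1, 'joint_positions': array([ 1.17699989e+00,  2.87137836e-01,  1.57802260e+00, -4.55259430e-06,
        1.27862787e+00, -1.49981450e-01]), 'qd': array([-0.000675  , -0.00267661, -0.00320206, -0.00175372,  0.00150333,
       -0.00154178]), 'joint_efforts': array([ 5.23399594e-04, -4.07298946e+01, -2.93697971e+01, -1.38113369e-04,
        3.48530033e-03,  3.14760612e-06]), 'eef_pos': array([0.16267785, 0.65448836, 0.23004933]), 'orientation': array([ 1.21605040e-01,  9.92577961e-01, -1.05808611e-03, -2.92724610e-04]), 'force': array([ 0.34628852, -0.81709254, -0.09548955]), 'ft_torque': array([-0.06767694,  0.01193445,  0.00627038]), 'grip_force': 0.0, 'finger_gap': 0.9984991389487248}
```

View pics/scene0.png

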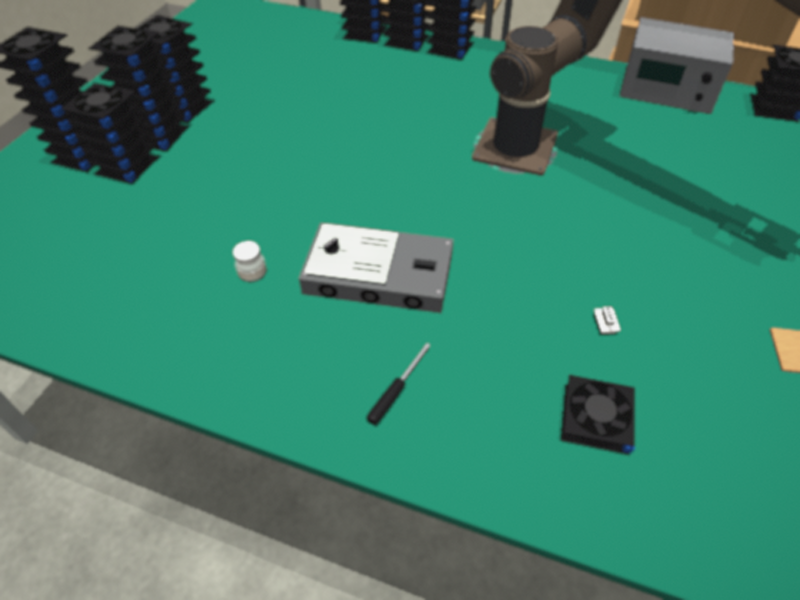

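View pics/side0.png

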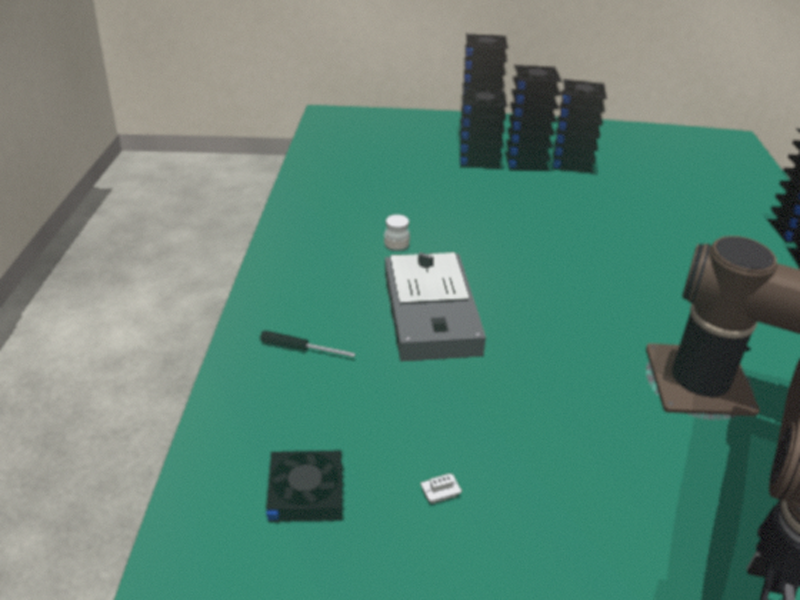

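The scene view shows the block at (607,320), the recess at (425,265) and the fastener at (332,246). In the side view they are at (441,486), (440,325) and (426,262). I'll get coarse positions from these, then look with the wrist camera.

```bash
cat > h.py <<'E'
from rig import arm
import numpy as np, cv2
from scipy.spatial.transform import Rotation as R
def T_wrist(st):
    T=np.eye(4);T[:3,:3]=R.from_quat(st["orientation"]).as_matrix();T[:3,3]=st["eef_pos"]
    return T@arm.camera_params("wrist")["tool_from_camera"]
def toplane(name,px,z,T=None):
    p=arm.camera_params(name);T=p["cam_to_world"] if T is None else T
    d=cv2.undistortPoints(np.array(px,float).reshape(-1,1,2),p["intrinsics"],np.array([p["k1"],0,0,0.]))[:,0]
    r=np.c_[d[:,0],-d[:,1],-np.ones(len(d))]@T[:3,:3].T
    return (T[:3,3]+r*((np.asarray(z)-T[2,3])/r[:,2])[:,None])
def s(p): return (np.array(p,float)+.5)*.7-.5
def down(yaw): # tool x axis at heading yaw, z down
    return (R.from_euler('z',yaw)*R.from_euler('x',np.pi)).as_quat()
def snap(fn,crop=None,scale=None):
    st=arm.observe();im=arm.camera("wrist");np.save(fn+".npy",T_wrist(st));cv2.imwrite(fn+"_raw.png",im[:,:,::-1])
    cv2.imwrite(fn+".png",cv2.resize(im[:,:,::-1],(800,600),interpolation=cv2.INTER_CUBIC))
E
python3 - <<'E'
from h import *
z=[.036,.04,.075]
a=toplane("scene",s([(607,318),(425,265),(332,244)]),z);b=toplane("side",s([(441,483),(440,325),(426,259)]),z)
print(a,b,sep="\n")
m=(a+b)/2
q=arm.observe()["orientation"]; print(R.from_quat(q).as_matrix()[:,0])
for i,n in enumerate("brf"):
    for yaw in (0,np.pi,np.pi/2,-np.pi/2): print(n,yaw,arm.ik([m[i,0],m[i,1],.2],down(yaw)))
E
```

```text
[[ 0.53269722  0.31124596  0.036     ]
 [ 0.52407981 -0.07395885  0.04      ]
 [ 0.56448155 -0.26854857  0.075     ]]
[[ 0.52036742  0.32097799  0.036     ]
 [ 0.52863017 -0.0815868   0.04      ]
 [ 0.56397021 -0.26644097  0.075     ]]
[-9.70424257e-01  2.41405585e-01  3.23766786e-04]
b 0 [ 3.75644282e-01  1.80927176e-01  1.76089208e+00 -4.44089210e-16
  1.19977340e+00  1.94644061e+00]
b 3.141592653589793 [ 0.37564428  0.18092718  1.76089208  0.          1.1997734  -1.19515204]
b 1.5707963267948966 [ 3.75644282e-01  1.80927176e-01  1.76089208e+00 -4.44089210e-16
  1.19977340e+00  3.75644282e-01]
b -1.5707963267948966 [ 0.37564428  0.18092718  1.76089208  0.          1.1997734  -2.76594837]
r 0 [-3.37488167e-01 -1.09562274e-03  1.95670085e+00 -4.44089210e-16
  1.18598742e+00  1.23330816e+00]
r 3.141592653589793 [-3.37488167e-01 -1.09562274e-03  1.95670085e+00  0.00000000e+00
  1.18598742e+00 -1.90828449e+00]
r 1.5707963267948966 [-3.37488167e-01 -1.09562274e-03  1.95670085e+00  0.00000000e+00
  1.18598742e+00 -3.37488167e-01]
r -1.5707963267948966 [-3.37488167e-01 -1.09562274e-03  1.95670085e+00 -4.44089210e-16
  1.18598742e+00  2.80410449e+00]
f 0 [-6.05007670e-01  2.03058866e-01  1.73520700e+00 -4.44089210e-16
  1.20332679e+00  9.65788657e-01]
f 3.141592653589793 [-0.60500767  0.20305887  1.735207    0.          1.20332679 -2.175804  ]
f 1.5707963267948966 [-0.60500767  0.20305887  1.735207    0.          1.20332679 -0.60500767]
f -1.5707963267948966 [-6.05007670e-01  2.03058866e-01  1.73520700e+00 -4.44089210e-16
  1.20332679e+00  2.53658498e+00]
```

```bash
python3 - <<'E'
from h import *
arm.move_pose([.526,.316,.16],down(np.pi/2)); arm.sleep(.3); snap("pics/wb")
arm.move_pose([.545,-.17,.2],down(np.pi/2)); arm.sleep(.3); snap("pics/wh")
print(arm.observe()["t"])
E
```

```text
4.4
```

View pics/wb.png

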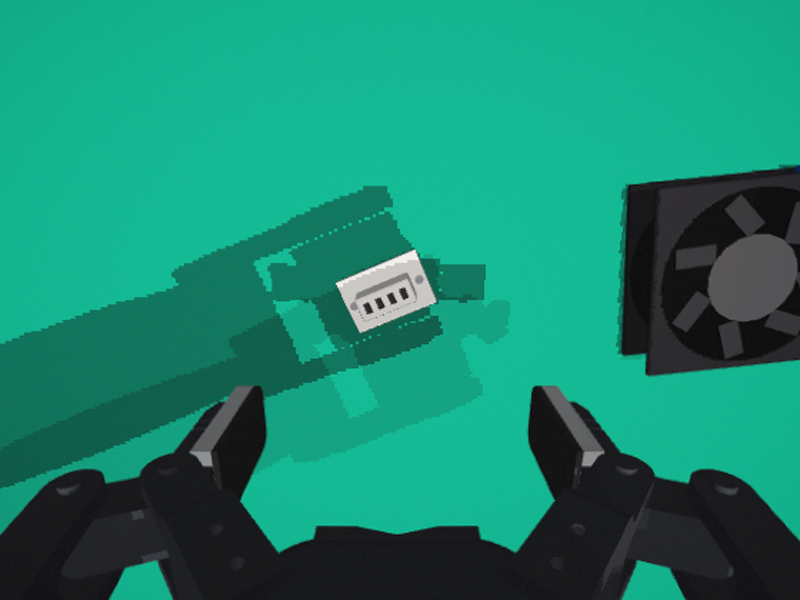

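View pics/wh.png

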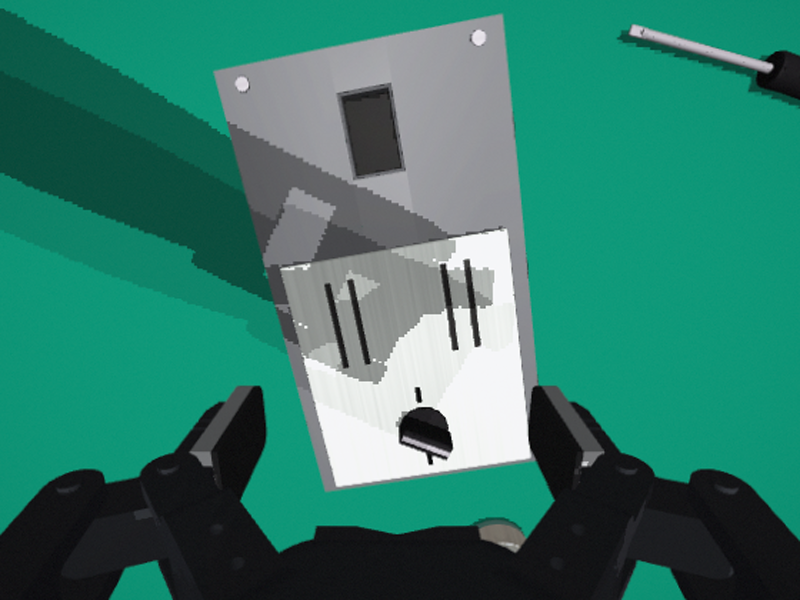

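The block's flange corners are at (337,283), (416,250), (437,302) and (360,333). The recess corners are at (338,93), (391,84), (405,171) and (354,180). The cover corners are at (281,267), (508,229), (530,459) and (336,488). The fastener wing is already partly turned. I'll fit the poses and enlarge the fastener.

```bash
python3 - <<'E'
from h import *
from scipy.optimize import least_squares
def fit(w,l):
    w=np.array(w)[:,:2];l=np.array(l,float)
    f=lambda p:((R.from_euler('z',p[2]).as_matrix()[:2,:2]@l.T).T+p[:2]-w).ravel()
    r=least_squares(f,[*w.mean(0),.2]);return r.x,r.fun.reshape(-1,2)
Tb=np.load("pics/wb.npy");Th=np.load("pics/wh.npy")
wb=toplane("wrist",s([(337,283),(416,250),(437,302),(360,333)]),.018,Tb)
print("block",*fit(wb,[(-.028,.019),(.028,.019),(.028,-.019),(-.028,-.019)]))
wr=toplane("wrist",s([(338,93),(391,84),(405,171),(354,180)]),.05,Th)
wc=toplane("wrist",s([(281,267),(508,229),(530,459),(336,488)]),.06,Th)
wh=toplane("wrist",s([(214,71),(503,14)]),.05,Th)
print("recess size",np.linalg.norm(wr-np.roll(wr,1,0),axis=1),"centre",wr.mean(0))
R1=[(-.0165,.1255),(.0165,.1255),(.0165,.0745),(-.0165,.0745)]
C=[(-.073,.03),(.073,.03),(.073,-.14),(-.073,-.14)];H=[(-.085,.15),(.085,.15)]
print("all",*fit(np.r_[wr,wc,wh],R1+C+H))
print("recess",*fit(wr,R1)); print("cover",*fit(wc,C))
c=cv2.imread("pics/wh_raw.png")[260:335,250:350];cv2.imwrite("pics/f.png",cv2.resize(c,(800,600),interpolation=cv2.INTER_CUBIC))
E
```

```text
block [0.52091561 0.31351551 0.39901418] [[-0.00081257  0.00024671]
 [ 0.00016226  0.00046712]
 [ 0.00075103 -0.00031924]
 [-0.00010073 -0.00039459]]
recess size [0.05046303 0.03167286 0.04998973 0.03206817] centre [ 0.53147708 -0.07465585  0.05      ]
all [ 0.54876899 -0.17288797  0.17288303] [[-7.17905216e-04  2.30971763e-04]
 [ 4.93681531e-04  1.03942301e-03]
 [ 7.40335582e-04  5.68777462e-05]
 [-1.57708161e-04 -2.18566701e-04]
 [-1.38551918e-03 -8.13495671e-04]
 [ 3.20983849e-04  1.04027755e-04]
 [ 9.63064571e-04 -6.72637608e-04]
 [-4.23267807e-04 -2.22144264e-04]
 [-1.03636424e-04  3.14485927e-04]
 [ 2.69971254e-04  1.81058045e-04]]
recess [ 0.54798061 -0.17328462  0.16579381] [[-6.49030369e-04  9.95601496e-05]
 [ 6.01983002e-04  6.77413747e-04]
 [ 4.92258871e-04 -3.66063569e-04]
 [-4.45211496e-04 -4.10910370e-04]]
cover [ 0.54903728 -0.17246314  0.17035301] [[-0.00107398 -0.00019373]
 [ 0.0006956   0.00035984]
 [ 0.0009139  -0.00049028]
 [-0.00053552  0.00032417]]
```

View pics/f.png

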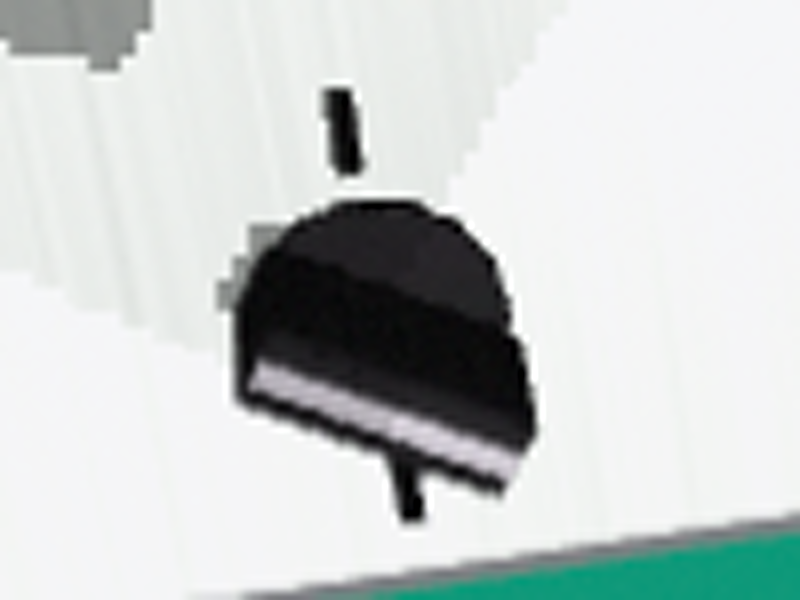

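```bash
python3 - <<'E'
from h import *
Th=np.load("pics/wh.npy")
p=np.array([(255,378),(520,465)])/8+[250,260]-.44
w=toplane("wrist",p,.083,Th);d=w[1]-w[0];print("slot",w,w.mean(0),np.linalg.norm(d),np.arctan2(d[1],d[0]))
h=np.array([.5488,-.1729]);Rz=R.from_euler('z',.17).as_matrix()[:2,:2];print("fast",h+Rz@[0,-.1],"press",h+Rz@[0,-.015],"recess",h+Rz@[0,.1])
q=down(.399)
arm.move_pose([.521,.3135,.08],q)
print(arm.move_linear([.521,.3135,.021],v=.08,max_force=8))
arm.move_gripper(0,20); print(arm.observe()["finger_gap"],arm.observe()["eef_pos"])
arm.move_gripper(1.0)
arm.move_linear([.521,.3135,.13],v=.15);arm.sleep(.3);snap("pics/wb2");print(arm.observe()["t"])
E
```

```text
slot [[ 0.55025729 -0.26493789  0.083     ]
 [ 0.58182319 -0.2768781   0.083     ]] [ 0.56604024 -0.270908    0.083     ] 0.03374870333971678 -0.3616281810034737
fast [ 0.56571823 -0.27145848] press [ 0.55133774 -0.18768377] recess [ 0.53188177 -0.07434152]
False
0.17455326027725165 [0.52121772 0.31357007 0.02124892]
9.6417
```

View pics/wb2.png

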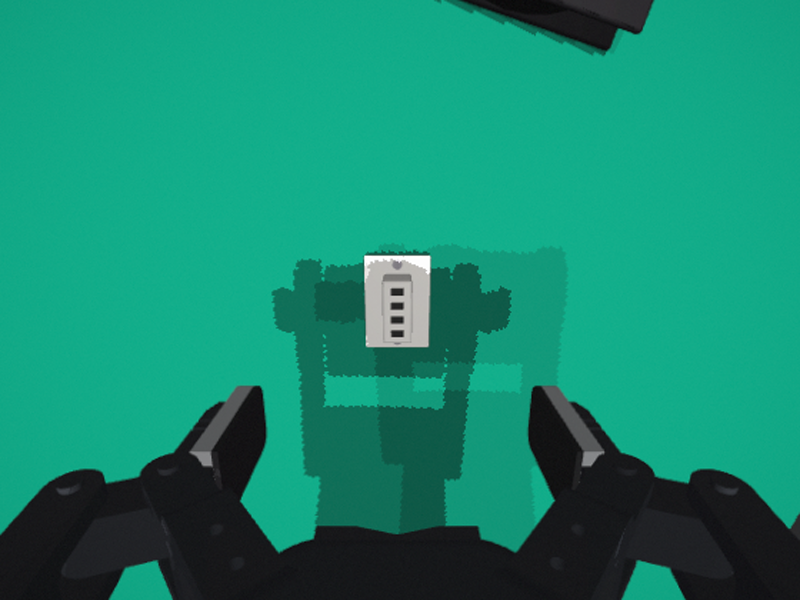

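The regripped block's flange corners are at (364,255), (431,255), (431,347) and (365,347), so it sits square and nearly centred in the tool.

```bash
python3 - <<'E'
from h import *
T=np.load("pics/wb2.npy");st=arm.observe()
w=toplane("wrist",s([(364,255),(431,255),(431,347),(365,347)]),.018,T)
Rt=R.from_quat(st["orientation"]).as_matrix()
t=(w-st["eef_pos"])@Rt; print(t,t.mean(0)); bx,by=t.mean(0)[:2]
Th=np.load("pics/wh.npy");rec=np.array([.5317,-.0745,0])
yaw=.17+np.pi/2
tx=lambda a:np.array([np.cos(a),np.sin(a),0]);ty=lambda a:np.array([np.sin(a),-np.cos(a),0])
tgt=rec-by*ty(np.pi/2)-bx*tx(yaw);print("tgt",tgt,bx,by)
e=st["eef_pos"]
arm.move_linear([.521,.3135,.021],v=.1,max_force=8)
arm.move_gripper(0,35);z0=arm.observe()["eef_pos"][2];print(z0,arm.observe()["finger_gap"])
arm.move_linear([.521,.3135,.16],v=.15)
up=lambda z:[tgt[0],tgt[1],z]
arm.move_pose(up(.13),down(yaw));arm.sleep(.2)
arm.move_linear(up(z0+.053),v=.08)
print(arm.observe()["grip_force"],arm.observe()["finger_gap"])
f=arm.move_linear(up(z0+.037),v=.03,max_force=8)
o=arm.observe();print(f,o["eef_pos"]-[0,0,z0],o["force"],o["ft_torque"],o["t"]);snap("pics/ins")
E
```

```text
[[ 0.02826857 -0.01865854  0.11120463]
 [ 0.02828812  0.01909554  0.11120318]
 [-0.02765932  0.02037104  0.11127747]
 [-0.02769035 -0.01925228  0.111279  ]] [0.00030176 0.00038894 0.11124107]
tgt [ 0.53136211 -0.07479741  0.        ] 0.0003017566050844819 0.0003889387554372988
0.02121558078959865 0.17227286020095614
35.47554552555084 0.17909882171473643
True [ 0.53240629 -0.07509657  0.04991213] [-1.33721808 -0.1514063   4.49094624] [-0.03282073  0.15010274 -0.02576743] 15.7333
```

```bash
python3 - <<'E'
import cv2
c=cv2.imread("pics/ins_raw.png")[170:380,140:420];cv2.imwrite("pics/insc.png",cv2.resize(c,(800,600),interpolation=cv2.INTER_CUBIC))
E
```

```text
(no output)
```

View pics/insc.png

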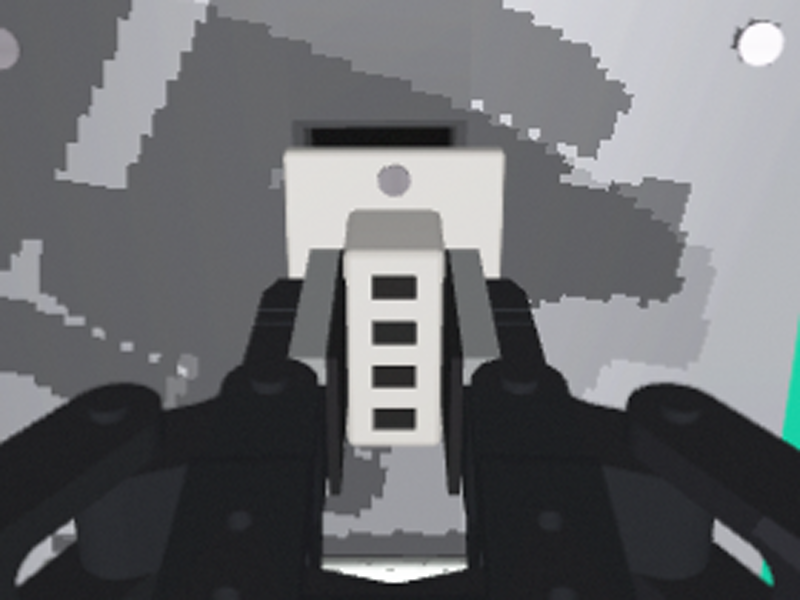

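The block rests on the rim. The recess's far edge spans columns 293–466 (row 122) and the flange spans 285–503 (row 150), so the block is about 3 mm too far in tool +y. I'll compute the shift and retry.

```bash
python3 - <<'E'
from h import *
T=np.load("pics/ins.npy");st=arm.observe();z0=.0212
raw=lambda p:(np.array(p,float)+.5)/(800/280)-.5+[140,170]
Rt=R.from_quat(st["orientation"]).as_matrix();print(R.from_quat(st["orientation"]).as_euler('xyz'))
zb=st["eef_pos"][2]-z0
r=(toplane("wrist",raw([(293,122),(466,122)]),.05,T)-st["eef_pos"])@Rt
f=(toplane("wrist",raw([(285,150),(503,150)]),zb+.018,T)-st["eef_pos"])@Rt
print(r,f)
d=r.mean(0)-[.0255,0,0]-(f.mean(0)-[.028,0,0]);d[2]=0;print("shift tool",d)
tgt=st["eef_pos"]+Rt@d; tgt2=tgt.copy();print("tgt",tgt)
e=st["eef_pos"]
arm.move_linear([e[0],e[1],z0+.058],v=.05)
arm.move_linear([tgt[0],tgt[1],z0+.058],v=.03)
print(arm.observe()["eef_pos"])
h=arm.move_linear([tgt[0],tgt[1],z0+.0365],v=.03,max_force=8)
o=arm.observe();print(h,o["eef_pos"]-[0,0,z0],o["force"],o["ft_torque"],o["t"]);snap("pics/ins2")
E
```

```text
[3.13961884e+00 1.08311682e-03 1.74090412e+00]
[[ 0.02634097 -0.01735811  0.0210505 ]
 [ 0.02633982  0.01508514  0.02111454]] [[ 0.02689192 -0.01676537  0.00313779]
 [ 0.02688979  0.01997989  0.00321032]]
shift tool [ 0.00194954 -0.00274374  0.        ]
tgt [ 0.52936759 -0.07364485  0.07110572]
[ 0.52879658 -0.07338463  0.07872225]
False [ 0.52949274 -0.07366642  0.03653123] [ 0.03495632 -0.37610718 -0.95550288] [0.01253167 0.01892891 0.02276771] 17.25
```

```bash
python3 - <<'E'
from h import *
z0=.0212;o=arm.observe();e=o["eef_pos"]
h=arm.move_linear([e[0],e[1],z0+.033],v=.02,max_force=15)
o=arm.observe();print(h,o["eef_pos"]-[0,0,z0],o["force"])
arm.move_gripper(0.6);arm.sleep(.3)
arm.move_linear([e[0],e[1],.16],v=.15);arm.sleep(.3);snap("pics/seat");print(arm.observe()["t"])
E
```

```text
True [ 0.5297639  -0.07374307  0.03597275] [0.12761125 0.23318265 3.64437939]
19.4417
```

View pics/seat.png

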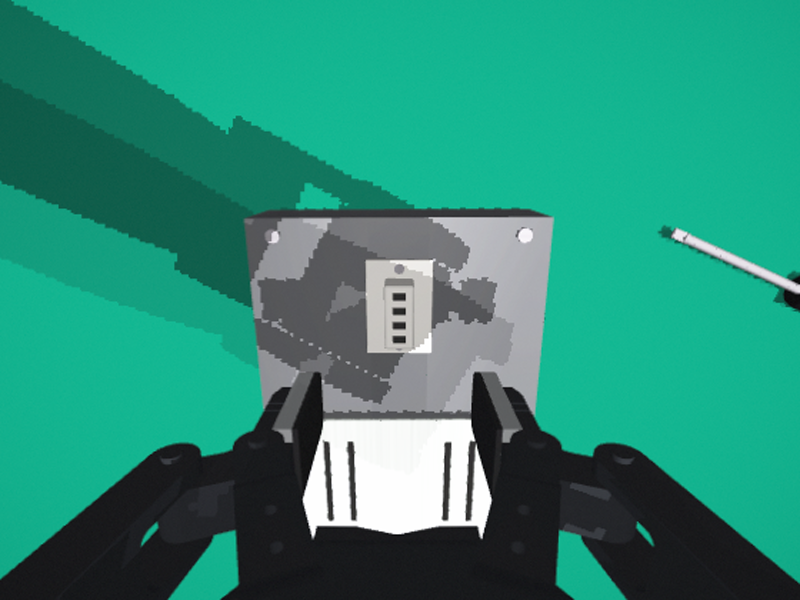

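Block is flush in the recess (body bottom at 0.036). Next I'll locate the jar for clearance and turn the fastener.

```bash
python3 - <<'E'
from h import *
print("jar",toplane("scene",s([(247,248)]),.068),toplane("side",s([(397,222)]),.068))
fx,fy=.5640,-.2710
arm.move_gripper(.45)
arm.move_pose([fx,fy,.16],down(2.78));arm.sleep(.2)
print(arm.move_linear([fx,fy,.0675],v=.08,max_force=6),arm.observe()["eef_pos"])
arm.move_gripper(0,30);o=arm.observe();print(o["finger_gap"],o["grip_force"],o["eef_pos"],o["force"])
j=np.array(o["joint_positions"]);j0=j[5]
for k in range(1,5):
    j[5]=j0+1.04*k/4;arm.goto_joints(j)
o=arm.observe();print(o["ft_torque"],o["force"],R.from_quat(o["orientation"]).as_euler('xyz'))
e=o["eef_pos"]
arm.move_gripper(.4);arm.sleep(.3)
arm.move_linear([e[0],e[1],.12],v=.1)
arm.move_linear([e[0]+.01,e[1]-.055,.17],v=.15);arm.sleep(.3);snap("pics/turn");print(arm.observe()["t"])
E
```

```text
jar [[ 0.63042446 -0.43689602  0.068     ]] [[ 0.63748465 -0.42858372  0.068     ]]
False [ 0.56451208 -0.27131971  0.06831083]
0.1285916944291047 35.63323438167572 [ 0.56421535 -0.27178624  0.06830447] [-1.64094828 -1.07632651  2.88120005]
[ 1.21678439e-04 -2.48084856e-01 -6.00825556e-02] [ 1.55788223 -0.2130955  -0.347201  ] [3.14052760e+00 1.55169099e-03 1.74506273e+00]
26.5333
```

View pics/turn.png

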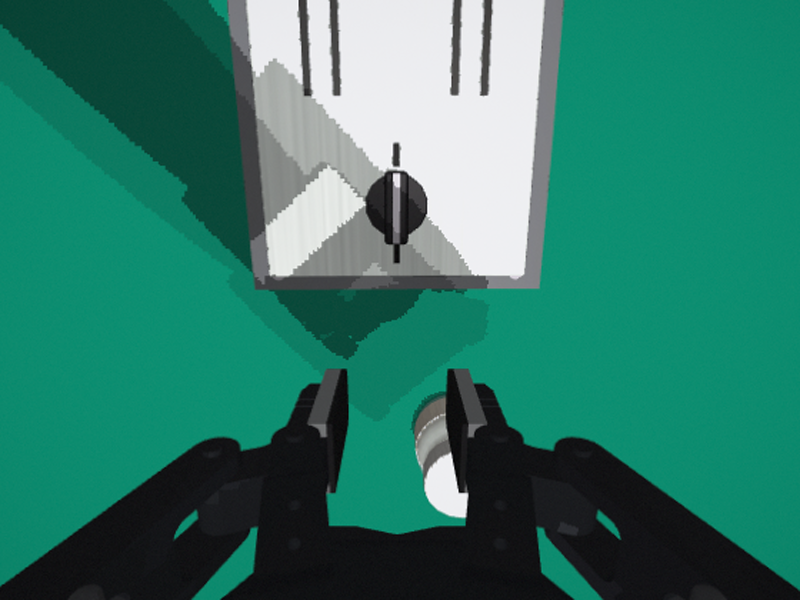

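The slot lines up with both marks (column 396, rows 143–262). Now I'll press the cover.

```bash
python3 - <<'E'
from h import *
px,py=.5498,-.188
e=arm.observe()["eef_pos"]
arm.move_gripper(0,30)
arm.move_pose([px,py,.14],down(.17+np.pi/2));arm.sleep(.2)
f0=arm.observe()["force"][2]
arm.move_linear([px,py,.065],v=.08,max_force=10)
z=.058
while z>.04:
    arm.move_linear([px,py,z],v=.03);arm.sleep(.2)
    o=arm.observe();print(round(z,4),o["eef_pos"],o["force"].round(1),o["t"])
    if o["force"][2]-f0>22: break
    z-=.001
arm.sleep(.5);o=arm.observe();print(o["eef_pos"],o["force"],f0)
snap("pics/press")
E
```

```text
0.058 [ 0.55076222 -0.18851157  0.05919887] [ 1.3 -0.9  4.7] 29.4667
0.057 [ 0.55076735 -0.18851997  0.0582611 ] [0.5 0.3 6.5] 29.9167
0.056 [ 0.55077331 -0.18853768  0.05745224] [-0.1  0.6  5.7] 30.3667
0.055 [ 0.55075505 -0.18852182  0.05659121] [0.6 0.6 8.5] 30.8167
0.054 [ 0.55074034 -0.18849699  0.05572977] [-1.1 -0.3  8.6] 31.2667
0.053 [ 0.55076806 -0.18849553  0.05492334] [-1.8  0.7  9.4] 31.7167
0.052 [ 0.55080785 -0.18850779  0.05411054] [-1.9  1.  10.1] 32.1667
0.051 [ 0.55086531 -0.18852682  0.05401275] [-2.9  1.4 13.9] 32.6167
0.05 [ 0.5508809  -0.18854548  0.05395301] [-5.1  2.4 18.7] 33.0667
0.049 [ 0.55089771 -0.18853209  0.0539131 ] [-8.9  4.1 23.7] 33.5167
[ 0.55091209 -0.18856277  0.05391355] [-7.13824851  3.27486658 23.46518614] 0.4945069835226933
```

The cover is at its end stop (z = 0.0539) under a steady 23 N, so I'm handing it in.

```bash
python3 - <<'E'
from h import *
print(arm.finish_job()); print(arm.observe()["force"])
E
```

```text
the job is handed in; nothing more can be done
None
the job is handed in; nothing more can be done
```

I handed the job in with the block seated flush, the fastener turned to the marks and let go, and the cover held at its end stop with about 23 N; the judging result was not shown.

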